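# Square a sample plate into the corner of the spotting stage

## Robot

A 6-joint arm with a two-finger parallel gripper is mounted at the origin on a cart in front of the work surface, level with it; the furniture and walls round the work are solid. World frame = base frame: x ahead of the robot, y to its left, z up, the work surface at z = 0. Lengths are in m, angles in rad, forces in N, time in s.
With the tool pointing down it reaches from about 0.225 to 0.875 m from the base axis. Payload 3.4 kg.
Tool frame: the origin (TCP) lies midway between the tips of the shut fingers; the grasp point (between the pads) lies 19 mm behind it; z points along the fingers, y is the line along which they close (so a half turn about z gives the same grasp; the last joint's range is limited). The gripper opens to 85 mm and grips with 20 to 120 N. Pads are 22 mm wide; open, the fingers measure 114 mm over their backs; the gripper's body (76 mm by 85 mm) begins 54 mm behind the grasp point. The pads swing forward as they close: fully open they stand 13 mm farther back than shut.
Start: joints at [1.014, 0.276, 1.505, -0, 1.361, -0.121], TCP at [0.243, 0.521, 0.231] pointing down, gripper open.
Joint ranges: [-2.89, 2.89], [-0.75, 2.08], [0.22, 2.7], [-1.18, 4.32], [0.11, 2.71], [-2.7, 2.7]. Speed limits (rad/s): [2.57, 2.57, 3.14, 3.14, 3.14, 3.14].

## Interface

Orientations are given as a 3x3 rotation matrix whose columns are the frame's x, y, z axes.
In Python, from cell import bot, optics gives the robot as it stands.
- The arm moves only by the tool move_arm, never from a script. Its argument "increments" is one flat list of numbers, 6 for each row, row after row: the shift along the tool's x, y, z each as a share of 50 mm, from -1 to 1, then the turn, a rotation vector about the tool's x, y, z each as a share of 6 degrees, from -1 to 1. A call has 1 to 8 rows; each row shifts and turns the commanded pose from where the row before left it, along the tool's axes as they then stand; what a row does not reach is not made up. A row lasts 1/8 s, in which the tool goes at most 62.5 mm and 10.7 degrees, less where a joint would pass 70% of its speed; a pose out of reach is approached as far as the arm can. A call with a number of a shift or a turn outside -1 to 1 is refused whole. A call with a gripper value outside its range is refused whole. "jaw" is the closure, from 0 (fully open) to 1 (shut), set as the call begins (left out, the last holds). The fingers move at their own pace and stop on an object; the grip force is fixed at half the most. Time passes only in rows, so rows that do not move let the fingers close. It gives the time, the measured TCP pose, the force, the opening and the grip force at its end, in the units of the state.
- bot.read_state(): the state, without advancing time (a new reading comes with each control period).
- optics.read_camera(name): name is "scene" or "top" or "wrist"; returns (picture, depth): 480x640x3 uint8, blue, green, red; 480x640 float32, m along the optical axis (not along the pixel's ray), 0 where there is no reading.
- optics.camera_model(name): a dict with "K" (3x3 intrinsics, pixels), "rvec" (rotation vector, rad) and "tvec" (3), from world to camera coordinates, as OpenCV has them; the wrist camera has in their place "T_tool_cam" (4x4, takes a point from camera to tool coordinates, whose origin is the TCP and whose axes are the flange's). Camera axes: x right, y down, z forward; pixel columns grow to the right and rows downward; lengths in m; the calibration is good to about 2 mm. A picture is of the moment at which its call begins: read the wrist's pose just before it. camera_model takes no time and is no camera call.
- bot.finish_job(): hands the job in; it is judged then, once.
The state is a dict: "t": time; "qpos": joint angles; "joint_vel": joint speeds; "tau": joint torques, N m; "ee_pos": TCP position; "orientation": TCP orientation; "wrist_force": force on the tool from outside, world axes, zero at the start; "torque": the same for the moment, N m; "finger_gap": finger opening in m; "grip_force": force on a finger pad.
Only numpy, scipy, OpenCV 4.12 (cv2) and the standard library are available. Lean on these libraries where they do the work, as an engineer would, in place of code of your own. Each camera call takes 0.05 s, during which the arm holds its last target. There are 200 camera calls.

## Task

Pick up the plate pusher and use its foot to nudge the steel sample plate across the stage until it lies flat in the square corner of the fence, its long edge against the far rail and its short edge against the left rail. The gripper fingers must not touch the plate. Then stand the pusher upright on the worktop, off the stage, let go, and leave the other things where they are.

Things in the scene. Friction and masses are not known exactly. Their poses are not given: they have to be found in the camera images.
- stage: The spotting stage: a grey slab, 144 mm (its x) by 190 mm (its y), fixed to the worktop, top face 18 mm above the worktop. Two straight metal fence rails, 10 mm wide and 10 mm above the top face, stand along its far edge (+x side, rail runs along y) and its left edge (+y side, rail runs along x) and make a square inside corner; the other two sides are open. Origin: centre of the slab on the worktop; its x points to the far rail, its y to the left rail.
- stage_corner (a point): The inside corner of the fence, where the inner faces of the two rails meet, at the height of the stage's top face: 62 mm in x and 85 mm in y from the stage's centre. Axes as the stage's.
- plate: The sample plate: a flat bare steel rectangle with a grid of round sample spots, 82 mm (its x) by 124 mm (its y), 6 mm thick, 0.2 to 0.4 kg, lying loose and a little askew on the stage, its corner 4 to 50 mm short of each rail; only friction holds it and it slides under a few newtons. Origin: centre of its underside. Its long edge at +x faces the far rail, its short edge at +y faces the left rail.
- plate_corner (a point): The plate's corner (its +x, +y corner, at the underside) that belongs in the inside corner of the fence.
- pusher_center (a point): The plate pusher, a hand tool of 0.12 kg standing upright to the right of the stage: a white square foot 50 x 50 mm and 12 mm high, a 34 mm square collar up to 17 mm, and above it a metal square handle 26 x 26 mm up to 80 mm; foot and handle sides are parallel. This point is on its axis, 40 mm above the underside of the foot (mid-height); z points up along the handle.
- beaker: Bystander: a translucent plastic beaker, 75 mm wide, 70 mm tall. Origin: centre of its underside.
- vial: Bystander: a small clear bottle, 45 mm wide, 82 mm tall, with a screw cap. Origin: centre of its underside. Fixed things the arm must clear: a pull cord hangs some 70 mm to the right of the vial (0.41 m ahead of the robot, 0.47 m to its right), its lower end 0.54 m above the worktop; a hood hangs at 0.78 m; the pH meter has a 0.22 m tall post.
- jar: Bystander: a small dark jar with a light cap, 41 mm wide, 67 mm tall. Origin: centre of its underside.
Things that resemble listed ones, but are neither listed nor needed, are in the scene too. Leave any pink or yellow look-alike of the part that bears pusher_center alone.

How it is judged:
By the outcome, as a careful person would: the job done as asked, in the order asked, and still so for the second after the job is handed in, with the robot touching nothing.
It also fails if it takes over 51 s, if anything falls off the work surface, if the arm or the gripper's body presses on something with over 40 N, if the wrist force passes 120 N, or if a joint passes its speed limit or range.

## Working session

There is one attempt and no reset: what is moved stays moved. The work goes in short steps, Python scripts to look and compute and a tool call to move; the robot and the scene stay as the last step left them, time stands still between calls to the robot, and variables do not carry over. Pictures are saved under pics/ and viewed, at most 10 in all, crops included, and the job is handed in when it is done.

Besides the shell and the picture viewer there is one more tool, called after "Call:" as name(argument=value, ...), one argument or row to a line, values as JSON. move_arm: Moves the arm, as the interface text tells. Shift numbers are shares of 50 mm and turn numbers shares of 6 degrees, none past 1 either way. Its arguments: {"type":"object","properties":{"increments":{"type":"array"},"jaw":{"type":"number"}},"required":["increments"]}

```bash
mkdir -p pics; cat > h.py <<'E'
import numpy as np,cv2
from cell import bot,optics
def grab(n,tag):
    s=bot.read_state(); im,d=optics.read_camera(n); cv2.imwrite(f'pics/{tag}.png',im); np.savez(f'pics/{tag}.npz',im=im,d=d,p=s['ee_pos'],R=s['orientation']); return im,d
def world(n,tag,uv=None):
    z=np.load(f'pics/{tag}.npz'); d=z['d']; m=optics.camera_model(n); K=np.array(m['K'])
    v,u=np.mgrid[:480,:640]; P=np.stack([(u-K[0,2])/K[0,0]*d,(v-K[1,2])/K[1,1]*d,d],-1)
    if 'rvec' in m:
        R=cv2.Rodrigues(np.array(m['rvec'],float))[0]; W=(P-np.array(m['tvec']).ravel())@R
    else:
        T=np.array(m['T_tool_cam']); W=(P@T[:3,:3].T+T[:3,3])@z['R'].T+z['p']
    W[d==0]=np.nan
    return W
E
python3 - <<'E'
from h import *
grab('scene','s0');grab('top','t0')
s=bot.read_state();print(s['t'],s['orientation'],s['finger_gap'])
for n in('scene','top','wrist'):print(n,optics.camera_model(n))
E
```

```text
0.1 [[-9.06550720e-01  4.22096055e-01 -8.44230715e-04]
 [ 4.22096853e-01  9.06549747e-01 -1.34265125e-03]
 [ 1.98609346e-04 -1.57352858e-03 -9.99998742e-01]] 0.08566856294963837
scene {'K': array([[556.97661187,   0.        , 321.51594118],
       [  0.        , 556.97661187, 245.53182531],
       [  0.        ,   0.        ,   1.        ]]), 'rvec': array([ 2.13410905, -0.72238305,  0.38060123]), 'tvec': array([-0.5743454 ,  0.13372094,  1.1206463 ])}
top {'K': array([[460.70859255,   0.        , 318.20195912],
       [  0.        , 460.70859255, 241.31344575],
       [  0.        ,   0.        ,   1.        ]]), 'rvec': array([ 1.56003585, -2.42827756,  0.4851089 ]), 'tvec': array([-0.00179834,  0.54511649,  0.78156676])}
wrist {'K': array([[389.07191379,   0.        , 321.02656547],
       [  0.        , 389.07191379, 242.81274016],
       [  0.        ,   0.        ,   1.        ]]), 'T_tool_cam': array([[ 1.38621727e-03, -9.50580409e-01, -3.10475385e-01,
         7.95357679e-02],
       [ 9.99998888e-01,  1.14675919e-03,  9.53791903e-04,
        -2.99333310e-04],
       [-5.50615396e-04, -3.10476362e-01,  9.50580941e-01,
        -1.43203650e-01],
       [ 0.00000000e+00,  0.00000000e+00,  0.00000000e+00,
         1.00000000e+00]])}
```

View pics/t0.png

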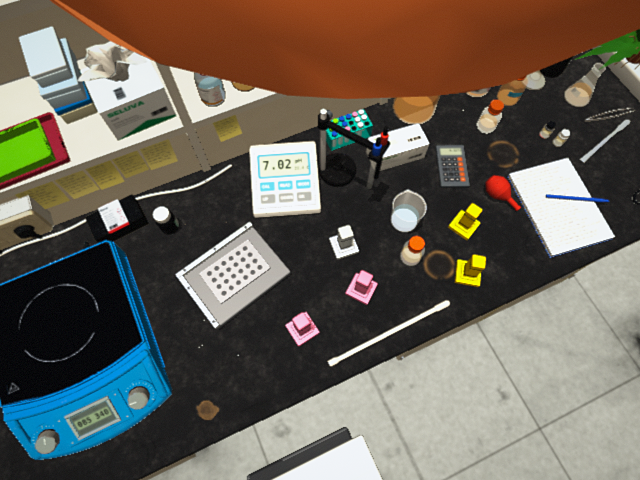

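View pics/s0.png

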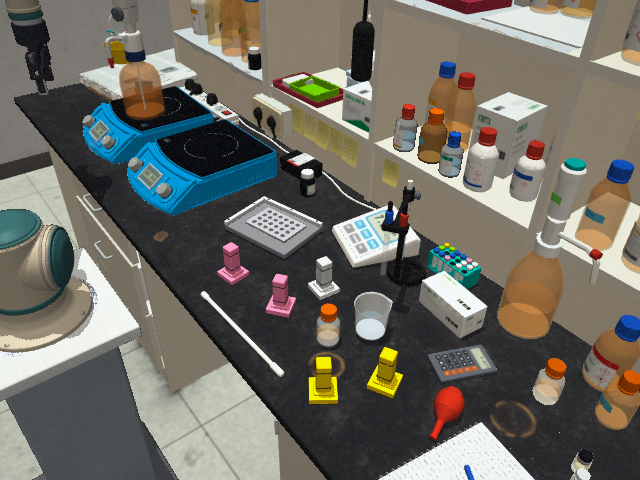

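The white pusher is at top (345,240). The look-alikes are pink at (362,287) and (302,327), and yellow at (465,220) and (471,269). Only the white foot with a metal handle fits the description. I'll confirm that in a rectified enlarged crop and measure there too.

```bash
python3 - <<'E'
from h import *
W=world('top','t0')
for n,(u,v) in dict(push=(346,232),foot=(336,250),plate=(235,269),stage=(265,285),cornr=(180,275),farR=(250,227),nearL=(217,324),right=(289,272),vial=(415,243),beak=(408,215),jar=(160,212),ph=(285,210),table=(250,350)).items(): print(n,W[v,u].round(4))
m=optics.camera_model('top')
z=np.load('pics/t0.npz');im=z['im']
def ortho(zp,x0,y0,w,h,s):
    # pixel (c,r): y=y0-c/s/1000 , x=x0-r/s/1000
    pts=[];uv=[]
    for c,r in((0,0),(w,0),(w,h),(0,h)):
        uv.append((c,r));pts.append((x0-r/s/1e3,y0-c/s/1e3,zp))
    p=cv2.projectPoints(np.array(pts),m['rvec'],m['tvec'],m['K'],None)[0].reshape(-1,2)
    H=cv2.getPerspectiveTransform(np.float32(p),np.float32(uv))
    return cv2.warpPerspective(im,H,(w,h),flags=cv2.INTER_CUBIC)
px=W[269,235]
cv2.imwrite('pics/o0.png',ortho(0.024,px[0]+.13,px[1]+.15,800,560,2))
print('ortho origin',px[0]+.13,px[1]+.15)
# heights blobs
k=(np.abs(W[...,2]-.08)<.004)
n,l,st,c=cv2.connectedComponentsWithStats(k.astype(np.uint8))
for i in range(1,n):
    if st[i,4]>30: print(c[i].round(),st[i,4],np.nanmean(W[l==i],0).round(4))
E
```

```text
push [ 0.5015 -0.2929  0.0796]
foot [ 0.4974 -0.271   0.0133]
plate [ 0.5432 -0.0593  0.0229]
stage [ 0.4858 -0.1032  0.0202]
cornr [0.5762 0.0484 0.028 ]
farR [ 0.619  -0.1226  0.0249]
nearL [0.4482 0.0135 0.0275]
right [ 0.493  -0.1597  0.015 ]
vial [ 0.4222 -0.4074  0.0807]
beak [ 0.5023 -0.4469  0.0247]
jar [0.7104 0.0379 0.0651]
ph [ 0.6276 -0.208   0.0203]
table [ 3.796e-01 -2.570e-02 -1.000e-04]
ortho origin 0.673234699150429 0.090716065830615
[592.  77.] 36 [ 0.6192 -0.9911  0.0801]
[419. 102.] 78 [ 0.725  -0.5864  0.08  ]
[289. 115.] 224 [ 0.8154 -0.3031  0.0801]
[496. 105.] 126 [ 0.6421 -0.742   0.081 ]
[198. 149.] 109 [ 0.8142 -0.0841  0.0799]
[163. 164.] 69 [ 0.809  -0.0042  0.0803]
[112. 184.] 70 [0.8067 0.1079 0.0806]
[ 62. 205.] 200 [0.8003 0.2155 0.0805]
[474. 210.] 140 [ 0.4356 -0.5538  0.0796]
[346. 232.] 150 [ 0.5018 -0.2922  0.0797]
[  9. 239.] 36 [0.7689 0.3304 0.0795]
[416. 243.] 166 [ 0.4203 -0.4094  0.0814]
[479. 262.] 166 [ 0.336  -0.502   0.0798]
[121. 272.] 34 [0.6073 0.1428 0.0801]
[364. 278.] 164 [ 0.3988 -0.2828  0.0799]
[129. 293.] 41 [0.5587 0.141  0.08  ]
[301. 321.] 187 [ 0.3731 -0.1371  0.0798]
[ 87. 380.] 1243 [0.4336 0.2507 0.0803]
[ 53. 409.] 47 [0.4096 0.3174 0.0795]
[ 12. 423.] 94 [0.4163 0.3864 0.0798]
```

View pics/o0.png

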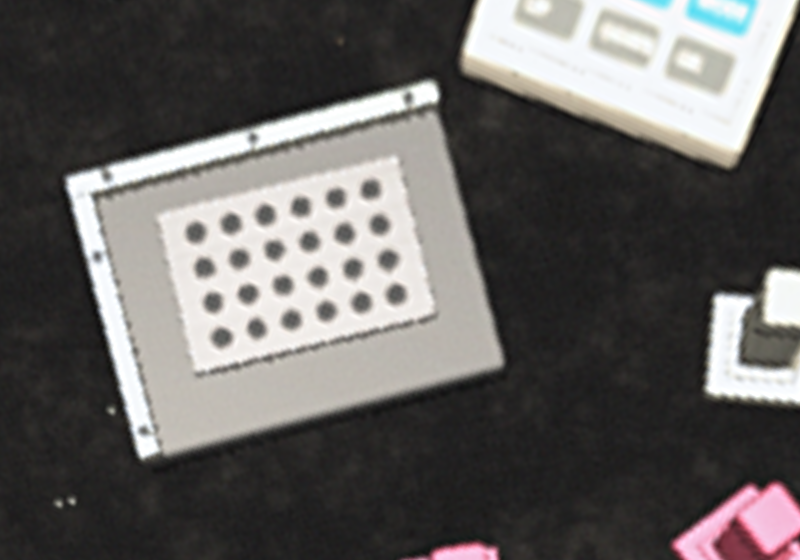

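The crop confirms the white pusher: ortho (755,345), white foot, handle top at about (0.502, -0.292). The plate spans ortho (157,213) to (436,318) and the fence's inside corner is near (97,193). That leaves about 17 mm to go in x and 26 mm in y. Moving over the pusher.

Call:
move_arm(
  increments=[-0.72,-0.785,0,0,0,0,-0.72,-0.785,0,0,0,0,-0.72,-0.785,0,0,0,0,-0.72,-0.785,0,0,0,0,-0.72,-0.785,0,0,0,0,-0.72,-0.785,0,0,0,0,-0.72,-0.785,0,0,0,0,-0.72,-0.785,0,0,0,0],
  jaw=0,
)

```text
t: 1.1
ee_pos: [0.3713, 0.1134, 0.2312]
orientation: [[-0.907, 0.422, 0.0], [0.422, 0.907, 0.0], [-0.0, 0.0, -1.0]]
wrist_force: [1.3, -1.0, -0.1]
finger_gap: 0.0855
grip_force: 0.0
```

Call:
move_arm(
  increments=[-0.72,-0.785,0,0,0,0,-0.72,-0.785,0,0,0,0,-0.72,-0.785,0,0,0,0,-0.72,-0.785,0,0,0,0,-0.72,-0.785,0,0,0,0,-0.72,-0.785,0,0,0,0,-0.72,-0.785,0,0,0,0,-0.72,-0.785,0,0,0,0],
)

```text
t: 2.1
ee_pos: [0.4999, -0.2928, 0.2308]
orientation: [[-0.906, 0.423, -0.0], [0.423, 0.906, 0.001], [0.001, 0.001, -1.0]]
wrist_force: [0.7, 0.2, 1.4]
finger_gap: 0.0853
grip_force: 0.0
```

Call:
move_arm(
  increments=[0,0,0,0,0,1,0,0,0,0,0,1,0,0,0,0,0,1,0,0,0,0,0,1,0,0,0,0,0,1,0,0,0,0,0,1,0,0,0,0,0,1,0,0,0,0,0,1],
)

```text
t: 3.1
ee_pos: [0.4995, -0.291, 0.2307]
orientation: [[-0.29, 0.957, -0.001], [0.957, 0.29, 0.001], [0.001, -0.001, -1.0]]
wrist_force: [0.2, -0.1, -1.0]
finger_gap: 0.0855
grip_force: 0.0
```

```bash
python3 - <<'E'
from h import *
s=bot.read_state();print(s['t'],s['ee_pos'],s['orientation'],s['qpos'])
grab('wrist','w1');W=world('wrist','w1')
for lo,hi,n in((.076,.084,'top'),(.009,.0145,'foot')):
    near=(np.hypot(W[...,0]-.50,W[...,1]+.292)<.045)&(W[...,2]>lo)&(W[...,2]<hi)
    P=W[near]; r=cv2.minAreaRect(P[:,:2].astype(np.float32)*1000)
    print(n,len(P),P.mean(0).round(4),r)
T=world('top','t0'); d=np.hypot(T[...,0]-.5,T[...,1]+.292)
o=(T[...,2]>.09)&(d<.25); P=T[o]; i=np.argsort(d[o])[:1]; print('tall near',P[i],d[o][i], P[P[:,2]>.15][:3])
E
```

```text
3.1 [ 0.49954059 -0.29097628  0.2307339 ] [[-2.89554698e-01  9.57161079e-01 -8.63629154e-04]
 [ 9.57160950e-01  2.89555363e-01  7.79667666e-04]
 [ 9.96335997e-04 -6.00875666e-04 -9.99999323e-01]] [-6.47844315e-01  2.81530713e-01  1.49831485e+00  1.02735207e-04
  1.36290624e+00 -9.41627600e-01]
top 1036 [ 0.5044 -0.2917  0.0801] ((504.68487548828125, -292.73309326171875), (26.45956802368164, 26.124277114868164), 85.02980041503906)
foot 1069 [ 0.5006 -0.2839  0.0124] ((504.735107421875, -292.3116455078125), (49.744667053222656, 50.0114631652832), 84.9897232055664)
tall near [[ 0.57224409 -0.37705385  0.19002973]] [0.11159465] [[ 0.30120746 -0.1407283   0.82279355]
 [ 0.30026984 -0.14173598  0.82315102]
 [ 0.30003234 -0.14306441  0.82286967]]
```

View pics/w1.png

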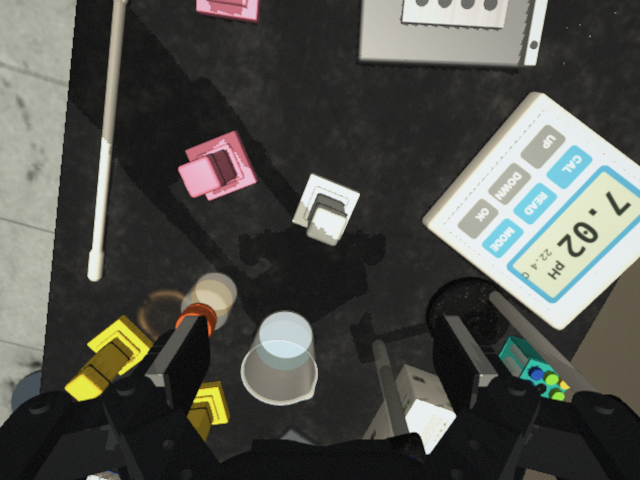

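The wrist view shows the white pusher at (327,210), centred at (0.5047,-0.2925) with a yaw of -5°. The pink look-alike at (217,165) and the beaker at (280,360) are clear of it. Next I align, descend and close.

Call:
move_arm(
  increments=[0,0,0,0,0,1,0,0,0,0,0,1,0,0,0,0,0,1,0,0,0,0,0,0.63,-0.02,0.106,0.8,0,0,0,0,0,0.8,0,0,0,0,0,0.8,0,0,0,0,0,0,0,0,0],
)

```text
t: 4.15
ee_pos: [0.5026, -0.2908, 0.108]
orientation: [[0.082, 0.997, -0.007], [0.997, -0.082, 0.005], [0.005, -0.007, -1.0]]
wrist_force: [-0.0, -0.4, 0.2]
finger_gap: 0.0852
grip_force: 0.0
```

Call:
move_arm(
  increments=[0,0,0.8,0,0,0,0,0,0.5,0,0,0,0,0,0.27,0,0,0,0,0,0,0,0,0],
)

```text
t: 4.65
ee_pos: [0.5053, -0.2928, 0.0332]
orientation: [[0.082, 0.997, 0.0], [0.997, -0.082, -0.0], [-0.0, 0.0, -1.0]]
wrist_force: [0.1, 1.1, 0.2]
finger_gap: 0.0852
grip_force: 0.0
```

Call:
move_arm(
  increments=[0,0,0,0,0,0,0,0,0,0,0,0,0,0,0,0,0,0,0,0,0,0,0,0,0,0,0,0,0,0,0,0,0,0,0,0],
  jaw=1,
)

```text
t: 5.4
ee_pos: [0.5053, -0.2928, 0.0334]
orientation: [[0.083, 0.997, 0.001], [0.997, -0.083, -0.001], [-0.0, 0.001, -1.0]]
wrist_force: [-1.1, 0.6, 5.9]
finger_gap: 0.0254
grip_force: 59.7
```

Call:
move_arm(
  increments=[0,0,-0.5,0,0,0,0,0,-1,0,0,0,0,0,-1,0,0,0,0,0,-1,0,0,0,0.98,0.02,0,0,0,-1,0.98,0.3,0,0,0,-1,0.98,0.3,0,0,0,-1,0.98,0.3,0,0,0,-0.25],
)

```text
t: 6.4
ee_pos: [0.536, -0.0913, 0.207]
orientation: [[-0.256, 0.967, -0.001], [0.967, 0.256, 0.001], [0.001, -0.001, -1.0]]
wrist_force: [0.2, 0.2, -2.3]
finger_gap: 0.0252
grip_force: 59.2
```

Call:
move_arm(
  increments=[0.9,0.2,0,0,0,0,0,0,0,0,0,0],
)

```text
t: 6.65
ee_pos: [0.5332, -0.0436, 0.2071]
orientation: [[-0.259, 0.966, -0.002], [0.966, 0.259, 0.002], [0.002, -0.001, -1.0]]
wrist_force: [0.9, -0.2, -1.8]
finger_gap: 0.0254
grip_force: 59.2
```

```bash
python3 - <<'E'
from h import *
s=bot.read_state();print(s['t'],s['ee_pos'],s['orientation'],s['finger_gap'])
grab('wrist','w2');grab('top','t2')
E
```

```text
6.65 [ 0.53321519 -0.043597    0.20710833] [[-0.25883883  0.96591855 -0.00195401]
 [ 0.96591824  0.25884209  0.00165243]
 [ 0.00210189 -0.00145971 -0.99999673]] 0.0254471110072389
```

View pics/w2.png

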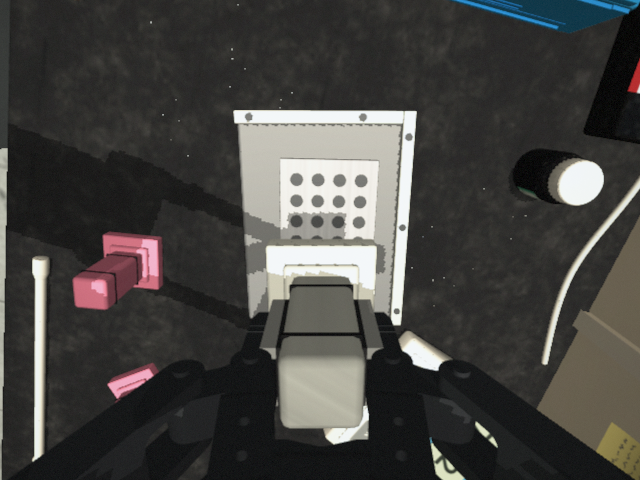

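```bash
cat >> h.py <<'E'
def ortho(n,tag,zp,x0,y0,w,h,s):
    z=np.load(f'pics/{tag}.npz'); m=optics.camera_model(n); K=np.array(m['K'])
    if 'rvec' in m: rv,tv=np.array(m['rvec'],float),np.array(m['tvec'],float)
    else:
        T=np.array(m['T_tool_cam']); Tw=np.eye(4);Tw[:3,:3]=z['R'];Tw[:3,3]=z['p'];M=np.linalg.inv(Tw@T); rv=cv2.Rodrigues(M[:3,:3])[0];tv=M[:3,3]
    uv=np.float32([(0,0),(w,0),(w,h),(0,h)]); pts=np.array([(x0-r/s/1e3,y0-c/s/1e3,zp) for c,r in uv])
    p=cv2.projectPoints(pts,rv,tv,K,None)[0].reshape(-1,2)
    return cv2.warpPerspective(z['im'],cv2.getPerspectiveTransform(np.float32(p),uv),(w,h),flags=cv2.INTER_CUBIC)
E
python3 - <<'E'
from h import *
X0,Y0,S=.66,.09,4
for n,t in(('top','t0'),('wrist','w2')):
  for zp,what in((.024,'plate'),(.028,'rail')):
    o=ortho(n,t,zp,X0,Y0,1120,960,S); g=o.min(2)
    if what=='plate': cv2.imwrite(f'pics/o_{t}.png',cv2.resize(o,(700,600)))
    k=(g>(205)).astype(np.uint8); k=cv2.morphologyEx(k,cv2.MORPH_OPEN,np.ones((5,5)))
    N,l,st,c=cv2.connectedComponentsWithStats(k)
    for i in range(1,N):
      if st[i,4]<4000: continue
      ys,xs=np.nonzero(l==i); P=np.stack([X0-ys/S/1e3,Y0-xs/S/1e3],1)*1000
      r=cv2.minAreaRect(P.astype(np.float32)); print(t,what,st[i,:5],[np.round(a,2) for a in r],cv2.boxPoints(r).round(1).tolist())
E
```

```text
t0 plate [  928     0   192   124 16510] [array([ 649.09, -169.12]), array([52.31, 24.77]), np.float64(70.1)] [[628.5, -189.5], [651.7999877929688, -197.89999389648438], [669.5999755859375, -148.6999969482422], [646.2999877929688, -140.3000030517578]]
t0 plate [  506   130   301   112 11140] [array([613.97, -73.57]), array([ 9.79, 78.33]), np.float64(14.8)] [[599.2000122070312, -37.0], [619.2000122070312, -112.69999694824219], [628.7000122070312, -110.19999694824219], [608.7000122070312, -34.5]]
t0 plate [  134   212   365   253 17564] [array([575.95,   7.24]), array([41.99, 93.62]), np.float64(15.04)] [[543.5, 47.0], [567.7999877929688, -43.400001525878906], [608.4000244140625, -32.5], [584.0999755859375, 57.900001525878906]]
t0 plate [   313    260    551    427 113734] [array([541.47, -57.  ]), array([ 81.93, 124.62]), np.float64(13.78)] [[486.79998779296875, -6.199999809265137], [516.5, -127.30000305175781], [596.0999755859375, -107.80000305175781], [566.4000244140625, 13.300000190734863]]
t0 plate [  177   458   136   402 14369] [array([495.32,  29.09]), array([102.24,  10.22]),
[... 2998 characters left out ...]
 np.float64(14.77)] [[444.79998779296875, 19.799999237060547], [468.79998779296875, -71.19999694824219], [607.5, -34.599998474121094], [583.5, 56.400001525878906]]
w2 rail [  596   253   194   409 42280] [array([545.73, -90.73]), array([96.69, 41.57]), np.float64(15.05)] [[493.6000061035156, -83.19999694824219], [504.3999938964844, -123.4000015258789], [597.7999877929688, -98.19999694824219], [587.0, -58.099998474121094]]
w2 rail [  314   313   303   372 52103] [array([535.53, -29.85]), array([80.91, 66.65]), np.float64(13.72)] [[488.29998779296875, -7.099999904632568], [504.1000061035156, -71.80000305175781], [582.7000122070312, -52.599998474121094], [566.9000244140625, 12.100000381469727]]
```

View pics/o_w2.png

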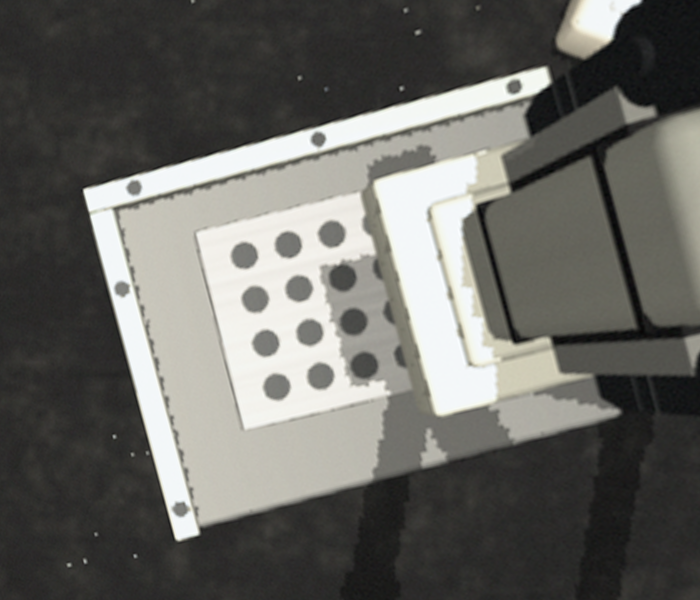

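In this view the plate's corner is at ortho (197,232) and the fence's outer corner at (84,190). The held foot is square to the stage. The remaining push is about 17 mm in x and 29 mm in y. I'll go behind the plate's short edge.

Call:
move_arm(
  increments=[-0.9,0.03,0,0,0,0,-0.9,0.03,0,0,0,0,-0.38,0,0.5,0,0,0,0,0,0.9,0,0,0,0,0,0.9,0,0,0,0,0,0.5,0,0,0,0,0,0,0,0,0],
)

```text
t: 7.62
ee_pos: [0.5629, -0.1524, 0.0653]
orientation: [[-0.253, 0.968, -0.005], [0.968, 0.253, 0.002], [0.003, -0.005, -1.0]]
wrist_force: [0.0, -0.9, -1.3]
finger_gap: 0.0256
grip_force: 59.2
```

```bash
python3 - <<'E'
from h import *
s=bot.read_state();p=np.array(s['ee_pos'])*1e3;R=np.array(s['orientation'])
print(p,R,s['wrist_force'])
d=np.array([564.6,-147.9,53])-p; print('tool delta mm',R.T@d, 'share',R.T@d/50, np.degrees(np.arctan2(R[1,0],R[0,0])))
E
```

```text
[ 562.94115249 -152.36060893   65.32999605] [[-0.25276783  0.96751234 -0.00531915]
 [ 0.96752209  0.25278018  0.00178351]
 [ 0.00307015 -0.00469558 -0.99998426]] [ 0.02641317 -0.94543756 -1.33352059]
tool delta mm [ 3.85857952  2.79040544 12.3289339 ] share [0.07717159 0.05580811 0.24657868] 104.64142922617201
```

Call:
move_arm(
  increments=[0,0.056,0.2,0,0,0,0,0,0.04,0,0,0,0,0,0,0,0,0],
)

```text
t: 8.0
ee_pos: [0.5681, -0.151, 0.0564]
orientation: [[-0.255, 0.967, 0.001], [0.967, 0.255, -0.0], [-0.001, 0.001, -1.0]]
wrist_force: [-0.3, -0.5, -1.2]
finger_gap: 0.0252
grip_force: 59.2
```

Call:
move_arm(
  increments=[0,-0.05,0.07,0,0,0,0,0,0,0,0,0,0,0,0,0,0,0],
)

```text
t: 8.38
ee_pos: [0.5652, -0.1513, 0.0524]
orientation: [[-0.255, 0.967, 0.0], [0.967, 0.255, 0.0], [-0.0, 0.0, -1.0]]
wrist_force: [0.2, -0.9, -1.5]
finger_gap: 0.0255
grip_force: 59.2
```

Call:
move_arm(
  increments=[0.08,0,0,0,0,0,0.08,0,0,0,0,0,0.08,0,0,0,0,0,0.08,0,0,0,0,0],
)

```text
t: 8.88
ee_pos: [0.5613, -0.1359, 0.0524]
orientation: [[-0.255, 0.967, 0.001], [0.967, 0.255, -0.001], [-0.001, 0.0, -1.0]]
wrist_force: [0.3, -1.5, -2.1]
finger_gap: 0.0254
grip_force: 59.3
```

Call:
move_arm(
  increments=[0.07,0,0,0,0,0,0.07,0,0,0,0,0,0.07,0,0,0,0,0,0.07,0,0,0,0,0,0.03,0,0,0,0,0],
)

```text
t: 9.5
ee_pos: [0.5572, -0.1207, 0.0523]
orientation: [[-0.255, 0.967, 0.0], [0.967, 0.255, -0.0], [-0.0, 0.0, -1.0]]
wrist_force: [1.0, -1.6, -0.7]
finger_gap: 0.0253
grip_force: 59.3
```

Call:
move_arm(
  increments=[0.03,0,0,0,0,0,0.03,0,0,0,0,0],
)

```text
t: 9.75
ee_pos: [0.5565, -0.1181, 0.0523]
orientation: [[-0.255, 0.967, 0.0], [0.967, 0.255, -0.0], [-0.0, 0.0, -1.0]]
wrist_force: [0.7, -2.0, 0.3]
finger_gap: 0.0255
grip_force: 59.3
```

Call:
move_arm(
  increments=[0.02,0,0,0,0,0,0.02,0,0,0,0,0],
)

```text
t: 10.0
ee_pos: [0.556, -0.1162, 0.0523]
orientation: [[-0.255, 0.967, 0.0], [0.967, 0.255, -0.0], [-0.0, 0.0, -1.0]]
wrist_force: [0.7, -2.0, 0.1]
finger_gap: 0.0252
grip_force: 59.3
```

Call:
move_arm(
  increments=[0.03,0,0,0,0,0,0.02,0,0,0,0,0],
)

```text
t: 10.25
ee_pos: [0.5558, -0.1144, 0.0524]
orientation: [[-0.255, 0.967, 0.001], [0.967, 0.255, -0.001], [-0.002, 0.001, -1.0]]
wrist_force: [0.6, -4.1, -2.1]
finger_gap: 0.0253
grip_force: 59.2
```

Call:
move_arm(
  increments=[0.02,0,0,0,0,0,0.01,0,0,0,0,0],
)

```text
t: 10.5
ee_pos: [0.5559, -0.1141, 0.0525]
orientation: [[-0.256, 0.967, 0.002], [0.967, 0.256, -0.004], [-0.004, 0.001, -1.0]]
wrist_force: [1.2, -7.0, -2.0]
finger_gap: 0.0257
grip_force: 59.1
```

Call:
move_arm(
  increments=[-0.16,0,0,0,0,0,0,0,-0.4,0,0,0,0,0,-0.4,0,0,0,0.63,-0.48,0,0,0,0,0.63,-0.48,0,0,0,0,0.63,-0.48,0,0,0,0,0,0,0,0,0,0,0,0,0,0,0,0],
)

```text
t: 11.5
ee_pos: [0.4638, -0.0468, 0.0925]
orientation: [[-0.255, 0.967, 0.001], [0.967, 0.255, 0.0], [0.0, 0.001, -1.0]]
wrist_force: [0.6, -0.2, -1.1]
finger_gap: 0.0252
grip_force: 59.3
```

```bash
python3 - <<'E'
from h import *
s=bot.read_state();p=np.array(s['ee_pos'])*1e3;R=np.array(s['orientation'])
d=np.array([464.1,-49.1,52.5])-p; print(s['t'],p,'tool delta mm',R.T@d, 'share',R.T@d/50)
grab('top','t3'); grab('wrist','w3')
a=ortho('top','t3',.024,.66,.09,1120,960,4);b=ortho('wrist','w3',.024,.66,.09,1120,960,4)
cv2.imwrite('pics/o3.png',np.hstack([cv2.resize(a,(400,343)),cv2.resize(b,(400,343))]))
E
```

```text
11.5 [463.7814142  -46.77706891  92.48828633] tool delta mm [-2.33634063 -0.32459259 39.9874568 ] share [-0.04672681 -0.00649185  0.79974914]
```

View pics/o3.png

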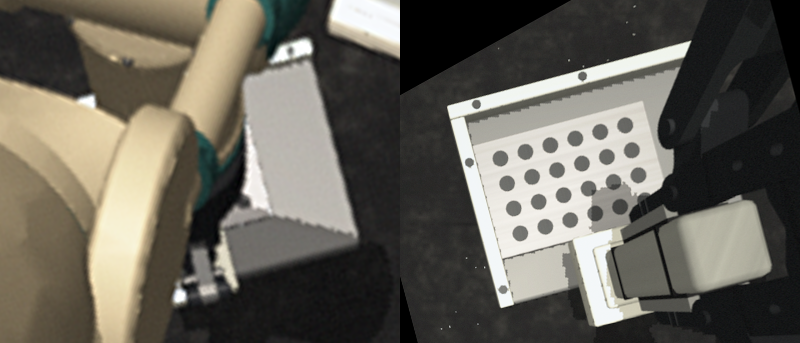

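The wrist ortho (right half) shows the plate's short edge lying along the left rail. A gap of about 17 mm remains to the far rail, and the foot is clear of the near edge. I'll lower it and push toward the far rail.

Call:
move_arm(
  increments=[-0.02,0,0.4,0,0,0,0,0,0.38,0,0,0,0,0,0,0,0,0,0,0,0,0,0,0],
)

```text
t: 12.1
ee_pos: [0.4642, -0.0483, 0.0534]
orientation: [[-0.254, 0.967, 0.0], [0.967, 0.254, 0.0], [0.0, 0.0, -1.0]]
wrist_force: [0.3, 0.4, -1.4]
finger_gap: 0.0258
grip_force: 59.2
```

Call:
move_arm(
  increments=[0,0.08,0,0,0,0,0,0.08,0,0,0,0,0,0.07,0,0,0,0,0,0.07,0,0,0,0],
)

```text
t: 12.6
ee_pos: [0.4779, -0.044, 0.0533]
orientation: [[-0.255, 0.967, -0.001], [0.967, 0.255, -0.0], [0.0, -0.001, -1.0]]
wrist_force: [-1.2, -0.3, -0.1]
finger_gap: 0.0251
grip_force: 59.5
```

Call:
move_arm(
  increments=[0,0.05,0,0,0,0,0,0.05,0,0,0,0,0,0.03,0,0,0,0],
)

```text
t: 12.98
ee_pos: [0.4845, -0.0423, 0.0533]
orientation: [[-0.254, 0.967, 0.0], [0.967, 0.254, 0.0], [0.0, 0.0, -1.0]]
wrist_force: [-1.6, 0.0, 0.1]
finger_gap: 0.0254
grip_force: 59.4
```

Call:
move_arm(
  increments=[0,0.03,0,0,0,0,0,0.03,0,0,0,0],
)

```text
t: 13.22
ee_pos: [0.4873, -0.0416, 0.0533]
orientation: [[-0.255, 0.967, 0.0], [0.967, 0.255, 0.0], [0.0, 0.0, -1.0]]
wrist_force: [-0.2, -0.2, -1.1]
finger_gap: 0.0255
grip_force: 59.4
```

Call:
move_arm(
  increments=[0,0.02,0,0,0,0,0,0.02,0,0,0,0],
)

```text
t: 13.48
ee_pos: [0.4881, -0.0413, 0.0532]
orientation: [[-0.255, 0.967, -0.002], [0.967, 0.255, -0.0], [0.0, -0.002, -1.0]]
wrist_force: [-5.2, -2.0, 0.9]
finger_gap: 0.0252
grip_force: 59.7
```

Call:
move_arm(
  increments=[0,0.02,0,0,0,0,0,0,0,0,0,0],
)

```text
t: 13.72
ee_pos: [0.4881, -0.0412, 0.053]
orientation: [[-0.255, 0.967, -0.004], [0.967, 0.255, -0.001], [0.001, -0.004, -1.0]]
wrist_force: [-5.1, -2.7, 2.1]
finger_gap: 0.0253
grip_force: 60.0
```

Call:
move_arm(
  increments=[0,-0.18,0,0,0,0,0,0,-0.4,0,0,0,0,0,-0.4,0,0,0,-0.64,0.49,0,0,0,0,-0.64,0.49,0,0,0,0,-0.64,0.49,0,0,0,0,0,0,0,0,0,0,0,0,0,0,0,0],
)

```text
t: 14.72
ee_pos: [0.5765, -0.1169, 0.093]
orientation: [[-0.254, 0.967, -0.0], [0.967, 0.254, 0.001], [0.001, -0.0, -1.0]]
wrist_force: [-1.1, -0.2, -1.4]
finger_gap: 0.0252
grip_force: 59.3
```

```bash
python3 - <<'E'
from h import *
s=bot.read_state();p=np.array(s['ee_pos'])*1e3;R=np.array(s['orientation'])
ex=np.array([.9668,.2554]);ey=np.array([-.2554,.9668]);r=p[:2]-[537.7,-53.4];print(s['t'],p,'stage xy',r@ex,r@ey)
grab('wrist','w4')
b=ortho('wrist','w4',.024,.62,.07,760,600,5)
cv2.imwrite('pics/o4.png',b)
E
```

```text
14.725 [ 576.46324104 -116.9051177    92.97590316] stage xy 21.257094378106608 -71.29687955571029
```

View pics/o4.png

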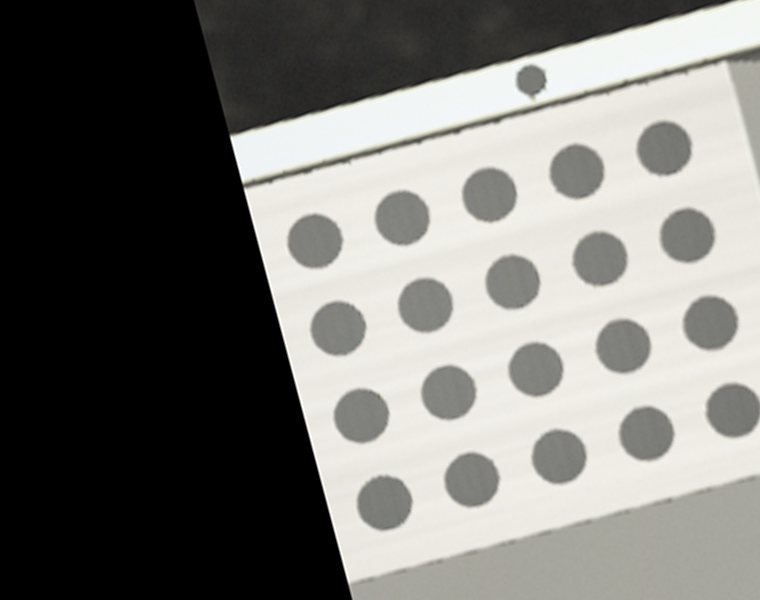

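The long edge lies evenly along the far rail, from ortho (245,185) to (730,60). The left rail is out of view, so I'll give the short edge a gentle re-seating push.

Call:
move_arm(
  increments=[0,0,0.4,0,0,0,0,0,0.4,0,0,0,0,0,0,0,0,0,0,0,0,0,0,0],
)

```text
t: 15.28
ee_pos: [0.5765, -0.1168, 0.0539]
orientation: [[-0.255, 0.967, -0.0], [0.967, 0.255, 0.0], [0.0, 0.0, -1.0]]
wrist_force: [0.2, -0.7, -1.3]
finger_gap: 0.0256
grip_force: 59.6
```

Call:
move_arm(
  increments=[0.05,0,0,0,0,0,0.05,0,0,0,0,0,0.02,0,0,0,0,0],
)

```text
t: 15.65
ee_pos: [0.5753, -0.1112, 0.0535]
orientation: [[-0.255, 0.967, 0.0], [0.967, 0.255, 0.0], [0.0, 0.0, -1.0]]
wrist_force: [-0.6, -0.2, -0.8]
finger_gap: 0.0254
grip_force: 59.6
```

Call:
move_arm(
  increments=[0.02,0,0,0,0,0,0.02,0,0,0,0,0],
)

```text
t: 15.9
ee_pos: [0.5749, -0.1096, 0.0533]
orientation: [[-0.255, 0.967, 0.0], [0.967, 0.255, -0.0], [-0.0, 0.0, -1.0]]
wrist_force: [-0.2, -1.1, -0.8]
finger_gap: 0.0255
grip_force: 59.7
```

Call:
move_arm(
  increments=[0.015,0,0,0,0,0,0.015,0,0,0,0,0],
)

```text
t: 16.15
ee_pos: [0.5749, -0.1091, 0.0534]
orientation: [[-0.255, 0.967, 0.001], [0.967, 0.255, -0.002], [-0.002, 0.0, -1.0]]
wrist_force: [1.0, -3.6, -0.7]
finger_gap: 0.0255
grip_force: 59.6
```

Call:
move_arm(
  increments=[0.01,0,0,0,0,0,0,0,0,0,0,0],
)

```text
t: 16.4
ee_pos: [0.5749, -0.109, 0.0534]
orientation: [[-0.255, 0.967, 0.001], [0.967, 0.255, -0.002], [-0.003, 0.0, -1.0]]
wrist_force: [0.3, -5.9, -2.0]
finger_gap: 0.0247
grip_force: 59.6
```

Call:
move_arm(
  increments=[-0.22,0,0,0,0,0,0,0,-0.6,0,0,0,0,0,-0.6,0,0,0,-0.71,-0.577,0,0,0,0,-0.71,-0.577,0,0,0,0,-0.71,-0.577,0,0,0,0,-0.71,-0.577,0,0,0,0,0,0,0,0,0,0],
)

```text
t: 17.4
ee_pos: [0.5006, -0.2876, 0.1132]
orientation: [[-0.25, 0.968, 0.0], [0.968, 0.25, 0.0], [0.0, 0.0, -1.0]]
wrist_force: [-0.0, -0.0, -0.8]
finger_gap: 0.0253
grip_force: 59.8
```

Call:
move_arm(
  increments=[0,0,0.5,0,0,0,0,0,0.5,0,0,0,0,0,0.3,0,0,0,0,0,0,0,0,0],
)

```text
t: 17.9
ee_pos: [0.5013, -0.2838, 0.0472]
orientation: [[-0.255, 0.967, -0.002], [0.967, 0.255, 0.002], [0.003, -0.001, -1.0]]
wrist_force: [-0.6, -0.1, -1.7]
finger_gap: 0.0253
grip_force: 59.7
```

Call:
move_arm(
  increments=[0,0,0.2,0,0,0,0,0,0.04,0,0,0,0,0,0,0,0,0],
)

```text
t: 18.27
ee_pos: [0.5019, -0.285, 0.0365]
orientation: [[-0.255, 0.967, 0.0], [0.967, 0.255, -0.0], [-0.0, 0.0, -1.0]]
wrist_force: [-0.3, -0.2, -0.0]
finger_gap: 0.0256
grip_force: 59.7
```

Call:
move_arm(
  increments=[0,0,0.02,0,0,0,0,0,0,0,0,0],
)

```text
t: 18.52
ee_pos: [0.5018, -0.2851, 0.0355]
orientation: [[-0.255, 0.967, 0.0], [0.967, 0.255, -0.0], [-0.0, 0.0, -1.0]]
wrist_force: [-0.1, 0.8, -1.5]
finger_gap: 0.0252
grip_force: 59.7
```

Call:
move_arm(
  increments=[0,0,0.025,0,0,0,0,0,0,0,0,0],
)

```text
t: 18.77
ee_pos: [0.5017, -0.2849, 0.034]
orientation: [[-0.255, 0.967, -0.0], [0.967, 0.255, 0.0], [0.0, -0.0, -1.0]]
wrist_force: [0.5, -0.4, -1.2]
finger_gap: 0.025
grip_force: 59.7
```

Call:
move_arm(
  increments=[0,0,0.015,0,0,0,0,0,0,0,0,0],
)

```text
t: 19.02
ee_pos: [0.5017, -0.285, 0.0332]
orientation: [[-0.255, 0.967, 0.0], [0.967, 0.255, 0.0], [0.0, 0.0, -1.0]]
wrist_force: [-0.2, 0.5, -1.3]
finger_gap: 0.0255
grip_force: 59.7
```

Call:
move_arm(
  increments=[0,0,0.01,0,0,0,0,0,0.01,0,0,0,0,0,0,0,0,0],
)

```text
t: 19.4
ee_pos: [0.5018, -0.285, 0.0331]
orientation: [[-0.255, 0.967, 0.0], [0.967, 0.255, -0.0], [-0.0, 0.0, -1.0]]
wrist_force: [-0.7, 1.7, 4.9]
finger_gap: 0.0254
grip_force: 60.7
```

Contact with the worktop. Releasing and rising.

Call:
move_arm(
  increments=[0,0,0,0,0,0,0,0,0,0,0,0,0,0,0,0,0,0,0,0,0,0,0,0,0,0,0,0,0,0,0,0,0,0,0,0],
  jaw=0,
)

```text
t: 20.15
ee_pos: [0.5017, -0.285, 0.0322]
orientation: [[-0.255, 0.967, 0.0], [0.967, 0.255, 0.0], [0.0, 0.0, -1.0]]
wrist_force: [0.0, 0.5, 0.2]
finger_gap: 0.0853
grip_force: 0.0
```

Call:
move_arm(
  increments=[0,0,-0.3,0,0,0,0,0,-0.8,0,0,0,0,0,-1,0,0,0,0,0,-1,0,0,0,0,0,-0.8,0,0,0,0,0,0,0,0,0],
)

```text
t: 20.9
ee_pos: [0.5036, -0.2863, 0.2325]
orientation: [[-0.255, 0.967, 0.008], [0.967, 0.255, -0.006], [-0.008, 0.006, -1.0]]
wrist_force: [0.4, -0.5, -0.3]
finger_gap: 0.0856
grip_force: 0.0
```

Call:
move_arm(
  increments=[0.8,0,0,0,0,0,0.8,0,0,0,0,0,0.8,0,0,0,0,0,0.8,0,0,0,0,0,0.8,0,0,0,0,0,0,0,0,0,0,0],
)

```text
t: 21.65
ee_pos: [0.449, -0.0891, 0.2269]
orientation: [[-0.258, 0.966, -0.002], [0.966, 0.258, 0.001], [0.002, -0.001, -1.0]]
wrist_force: [0.2, -0.5, 0.3]
finger_gap: 0.0853
grip_force: 0.0
```

```bash
python3 - <<'E'
from h import *
s=bot.read_state();print(s['t'],s['ee_pos'])
grab('wrist','w5')
b=ortho('wrist','w5',.026,.65,.1,800,600,2.6); cv2.imwrite('pics/o5.png',b)
E
```

```text
21.65 [ 0.44896323 -0.08905604  0.22686449]
```

View pics/o5.png

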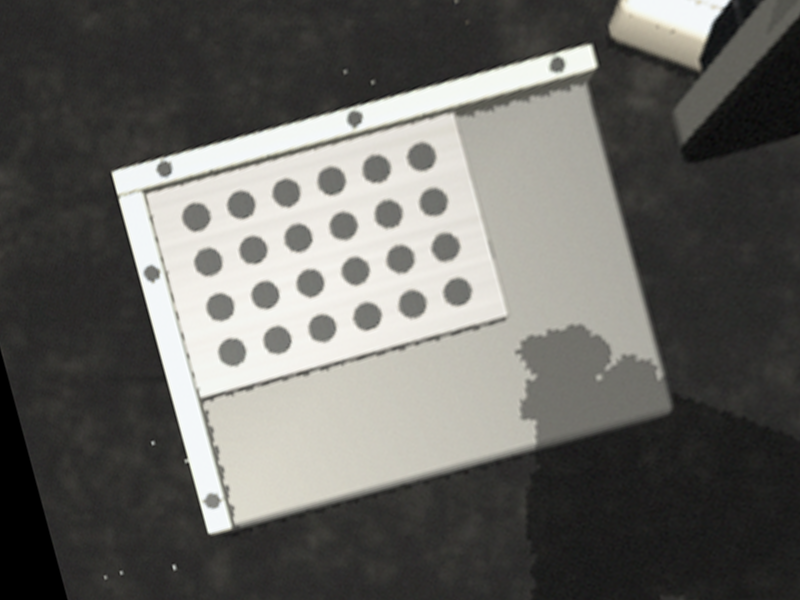

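The plate sits flush in the corner: ortho (148,190), both edges parallel to the rails. I'll check numerically that the pusher is standing, then hand in.

```bash
python3 - <<'E'
from h import *
grab('top','t6');W=world('top','t6')
k=(np.hypot(W[...,0]-.5,W[...,1]+.285)<.03)&(abs(W[...,2]-.08)<.005);print(k.sum(),W[k].mean(0) if k.sum() else '')
s=bot.read_state();print(s['wrist_force'],s['t'])
if k.sum()>60: print(bot.finish_job())
E
```

```text
155 [ 0.49979179 -0.28465385  0.07949711]
[ 1.75228809  0.47019746 -0.64982042] 21.75
the job is handed in; nothing more can be done
None
```

The plate lies flush in the fence corner against both rails, the pusher stands upright and released on the worktop to the right of the stage, and I handed the job in at 21.75 s with no result shown.

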